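Clear the gap and hold the hidden bolt head against the nut runner

ROBOT

A 6-joint arm with a two-finger parallel gripper is mounted at the origin on the work surface. World frame = base frame: x ahead of the robot, y to its left, z up, the work surface at z = 0. Lengths are in mm, angles in rad, forces in N, time in s.
With the tool pointing down it reaches from about 275 to 725 mm from the base axis. Payload 15.9 kg.
Tool frame: the origin (TCP) lies at the very end of the fingers, on their centre line; the grasp point (between the pads) lies 19 mm behind it; z points along the fingers, y is the direction in which the jaws open and shut (so a half turn about z gives the same grasp; the last joint's range is limited). The gripper opens to 85 mm and grips with 20 to 120 N. Pads are 22 mm wide; open, the fingers measure 114 mm over their backs; the gripper's body (76 mm by 85 mm) begins 54 mm behind the grasp point. The pads swing forward as they close: fully open they stand 13 mm farther back than shut.
Start: joints at [-1.33, 0.213, -0.034, 1.323, 0, 1.571], TCP at [119.235, -485.56, 231.306] pointing down, gripper open.
Joint ranges: [-2.98, 2.98], [-0.74, 1.72], [-1.14, 1.35], [-2.1, 2.04], [-1.57, 1.44], [-3.14, 3.14]. Speed limits (rad/s): [1.89, 1.89, 2.39, 2.57, 3.14, 3.14].

INTERFACE

Orientations are given as [roll, pitch, yaw] about the fixed x, y, z axes, in that order (R = Rz(yaw) Ry(pitch) Rx(roll)).
In Python, from plant import manip, capture, camera_info, workorder gives the robot as it stands.
- The arm moves only by the tool drive_tool, never from a script. Its argument "deltas" is a list of rows, each a list of 7 numbers: the shift along the tool's x, y, z in m, then the turn, a rotation vector about the tool's x, y, z in degrees, then the closure, from 0 (fully open) to 1 (shut). A call has 1 to 5 rows; each row is the pose to reach, as a shift and turn from the pose measured when the call began, along the tool's axes at that moment; what a row does not reach only later rows make up. A row lasts 1/10 s, in which the tool goes at most 50 mm and 8.59 degrees, less where a joint would pass 70% of its speed; a pose out of reach is approached as far as the arm can. A call with a gripper value outside its range is refused whole. The fingers move at their own pace and stop on an object; "grip_force" is the grip in N (left out, the last holds). Time passes only in rows, so rows that repeat a pose let the fingers close. It gives the time, the measured TCP pose, the force and the opening at its end, in the units of the state.
- manip.get_state(): the state, without advancing time (a new reading comes with each control period).
- capture(name): name is "side" or "top"; returns the picture (400x640x3 uint8, red, green, blue); there is no depth.
- camera_info(name): a dict with "fx", "fy", "cx", "cy" (pixels), "cam_to_world" (4x4, takes a point from camera to world coordinates). Camera axes: x right, y down, z forward; pixel columns grow to the right and rows downward; lengths in mm; the calibration is good to about 2 mm. A picture is of the moment at which its call begins. camera_info takes no time and is no camera call.
- workorder.sign_off(): hands the job in, once; it reports no verdict.
The state is a dict: "clock": time; "q": joint angles; "qvel": joint speeds; "effort": joint torques, N m; "ee_pos": TCP position; "ee_rot": TCP orientation; "force": force on the tool from outside, world axes, zero at the start; "wrist_torque": the same for the moment, N m; "finger_gap": finger opening in mm.
Only numpy, scipy, OpenCV 4.12 (cv2) and the standard library are available. Lean on these libraries where they do the work, as an engineer would, in place of code of your own. Each camera call takes 0.05 s, during which the arm holds its last target. There are 200 camera calls.

TASK

A small nut runner on the test bench is slowly turning a nut, and the bolt is turning with it. First take the loose flat bracket that lies across the gap and lay it flat in the long compartment of the grey parts tray; then reach down into the gap between the upright bracket and the heatsink, grasp the bolt head there and hold it from turning. Finish while still gripping the head, with the bolt at a standstill, and leave the solder spool, the screwdriver and the bottle where they are.

Things in the scene. Friction and masses are not known exactly. Their poses are not given: they have to be found in the camera images.
- bolt_head (a point): Centre of the bolt's steel hex head, 65 mm above the bench: 24 mm across flats, 27.7 mm across corners, 20 mm long along the bolt's level axis. The point does not turn: x runs along the bolt, from the nut runner through the upright bracket and out of the head to the heatsink; z is up. A 20 mm thick sleeve, 12 mm long, stands between head and bracket.
- fixture: Bolted-down fixture; origin on the bench right below bolt_head, same axes. Upright bracket (6 mm sheet, 80 mm wide in y): its face at x = -22 mm; black finned heatsink (110 mm wide) from x = 24 to 78 mm. So the gap is 46 mm wide; both tops 95 mm above the bench, floor 8 mm; open above and at both y ends. The nut runner lies before the bracket to x = -156 mm, top 86 mm above the bench.
- bolt (a joint): Angle of the bolt about its axis (rad). It always turns and grows, about 0.25 rad/s, driven through a slipping clutch with about 0.08 N m; a grip of 20 N or more across the head, on flats or corners, stops it, and it turns on when let go. At multiples of pi/3 two of the flats face +y and -y of bolt_head.
- strap_mid (a point): Centre of the loose flat bracket, an aluminium bar 110 mm long (x), 26 mm wide (y) and 12 mm thick (z) with a 9 mm hole near each end, about 90 g. It starts flat on the tops of upright bracket and heatsink, lengthwise across the gap over the bolt head, its centre 101 mm above the bench.
- tray_slot (a point): Centre of the floor of the long compartment of the grey parts tray, 3 mm above the bench. Inside it is 142 mm long (x) by 48 mm wide (y); z is up. Its walls are 4 mm thick and 8 mm higher than its floor. The tray (150 by 112 mm, fast to the bench) also has two shorter compartments with small hardware, on the +y side of the long one.
- strap: The same loose flat bracket as strap_mid; origin at the centre of its underside.
- spool: Bystander: metal solder spool standing on the bench, 54 mm across, 40 mm high; origin at the centre of its underside.
- screwdriver: Bystander: screwdriver lying on the bench; origin on its underside.
- flux: Bystander: white bottle 48 mm across, 110 mm high; origin at the centre of its underside.
There are look-alikes about, which are no part of the job. Of the things like the strap, leave any that is black; of the rest the larger one is meant. Of the things shaped like the part that bears tray_slot, the grey one is meant.

How it is judged (in metres and radians):
On the way, in this order (a step that is already met when the one before it is completed fails the run):
1. the loose flat bracket lies flat in the long tray compartment, released (x of strap_mid in the frame of tray_slot between -0.02 and 0.02 m and y of strap_mid in the frame of tray_slot between -0.015 and 0.015 m and z of strap_mid in the frame of tray_slot between 0 and 0.01 m and angle between the z axis of strap_mid and the z axis of tray_slot, either way round below 0.1 rad and angle between the x axis of strap_mid and the x axis of tray_slot, either way round below 0.25 rad and contact force between the fingers and strap below 0.1 N and linear speed of strap below 0.02 m/s), for 0.2 s.
2. the bolt head is gripped in the gap and no longer turns (contact force between the fingers and bolt above 4 N and distance between the grasp point and bolt_head below 0.025 m and velocity of joint bolt between -0.05 and 0.05 rad/s), for 0.5 s.
At the end, for the whole second after the job is handed in: Flat bracket released on the floor of the long compartment (centre within 20 mm along, 15 mm across; flat within 0.1 rad, aligned within 0.25 rad); fingers press the bolt with over 4 N, grasp point within 25 mm of the head's centre, bolt turning slower than 0.05 rad/s; bystanders not moved 20 mm (all of step 1 and all of step 2); the arm keeps its last pose, push and grip.
It fails at once if a bystander (solder spool, screwdriver, bottle) is moved more than 20 mm (distance of any of spool, screwdriver, flux from where it was at the start of the episode above 0.02 m).
It also fails if it takes over 48 s, if anything falls off the work surface, if the arm or the gripper's body presses on something with over 40 N, if the wrist force passes 120 N, or if a joint passes its speed limit or range.

## Working session

There is one attempt and no reset: what is moved stays moved. The work goes in short steps, Python scripts to look and compute and a tool call to move; the robot and the scene stay as the last step left them, time stands still between calls to the robot, and variables do not carry over. Pictures are saved under pics/ and viewed, about 8 in all and at most 12, crops included, and the job is handed in when it is done.

Besides the shell and the picture viewer there is one more tool, called as name([rows], argument=value, ...), one row to a line, values as JSON. drive_tool: Moves the arm, as the interface text tells. Its arguments: {"type":"object","properties":{"deltas":{"type":"array"},"grip_force":{"type":"number"}},"required":["deltas"]}

```bash
mkdir -p pics; ls
python3 - <<'E'
from plant import manip,capture,camera_info
import cv2,numpy as np
print(manip.get_state())
for n in("top","side"):
    im=capture(n); cv2.imwrite(f"pics/{n}0.png",im[:,:,::-1]); print(n,camera_info(n))
E
```

```text
pics
{'clock': 0.0, 'q': array([-1.33001160e+00,  2.13373681e-01, -3.50455074e-02,  1.32347641e+00,
       -8.16647159e-07,  1.57076466e+00]), 'qvel': array([-0.00042   , -0.00122454,  0.00051311,  0.00020596, -0.00090633,
       -0.00132517]), 'effort': array([-1.36813571e-03, -6.86156130e+01,  4.87118375e+01,  1.73788145e-02,
       -1.48011927e-04, -2.98481291e-05]), 'ee_pos': array([ 119.15479141, -485.26061224,  230.81278683]), 'ee_rot': array([-3.14049339e+00,  7.81833813e-07,  2.40816398e-01]), 'force': array([ 0.32782709, -0.44821034, -0.3083957 ]), 'wrist_torque': array([-0.00590049,  0.05101904,  0.00842025]), 'finger_gap': 85.39719787994434}
top {'fx': 377.34408318515705, 'fy': 377.34408318515705, 'cx': 316.3237243559735, 'cy': 201.98620560595958, 'cam_to_world': array([[ 2.90563491e-02, -9.83491339e-01,  1.78607152e-01,
         4.12314388e+02],
       [-9.99513794e-01, -3.06085703e-02, -5.94064687e-03,
         3.52247697e+01],
       [ 1.13094843e-02, -1.78347698e-01, -9.83902533e-01,
         1.10990557e+03],
       [ 0.00000000e+00,  0.00000000e+00,  0.00000000e+00,
         1.00000000e+00]])}
side {'fx': 485.83457139501735, 'fy': 485.83457139501735, 'cx': 327.91569975658086, 'cy': 202.45780477439848, 'cam_to_world': array([[-9.46290519e-01, -1.95048268e-01,  2.57857376e-01,
         2.47964326e+02],
       [-3.22410080e-01,  5.09554968e-01, -7.97750258e-01,
         1.10195347e+03],
       [ 2.42072992e-02, -8.38039323e-01, -5.45072563e-01,
         8.33440132e+02],
       [ 0.00000000e+00,  0.00000000e+00,  0.00000000e+00,
         1.00000000e+00]])}
```

View pics/top0.png

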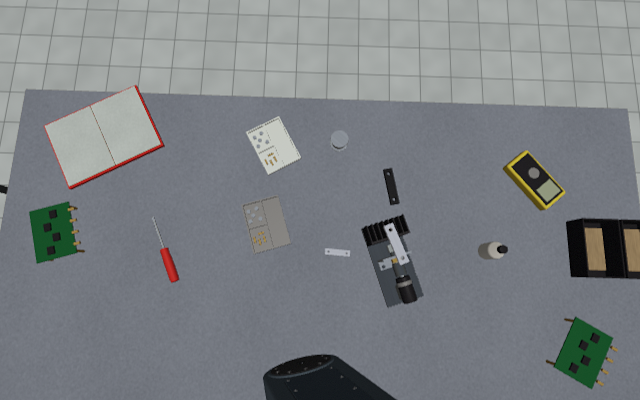

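View pics/side0.png

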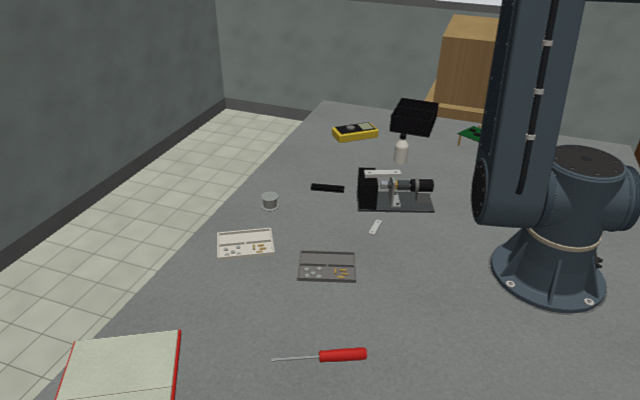

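Top view: strap candidates are silver (397,243) across the fixture, small silver (337,252) and black (391,186). Choice: the larger silver one at (397,243). Tray candidates are grey (265,224) and white (273,145). Choice: grey. The bottle is at (495,250), spool (340,140), screwdriver (165,250). I'll check the choice in a close crop.

Run:
```python
import cv2,numpy as np
t=cv2.imread("pics/top0.png"); s=cv2.imread("pics/side0.png")
a=cv2.resize(t[205:310,350:430],None,fx=5,fy=5,interpolation=cv2.INTER_CUBIC)
b=cv2.resize(t[185:265,232:302],None,fx=5,fy=5,interpolation=cv2.INTER_CUBIC)
c=np.zeros((525,750,3),np.uint8); c[:525,:400]=a; c[:400,400:750]=b
cv2.imwrite("pics/crop1.png",c)
```

```text
(no output)
```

View pics/crop1.png

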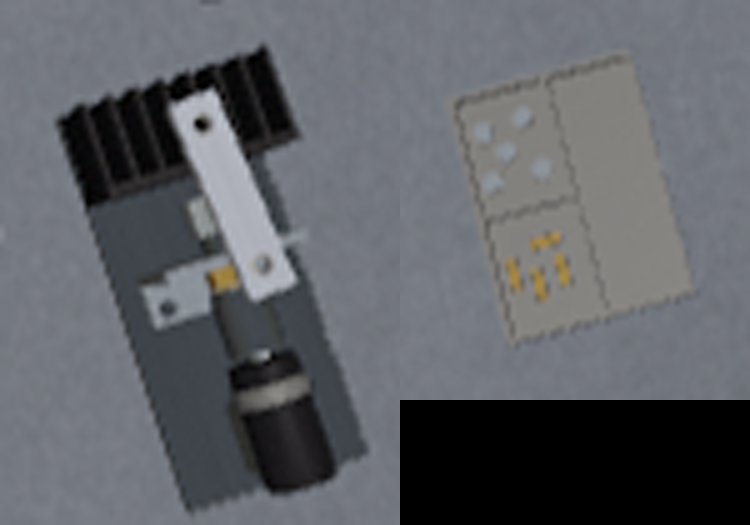

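The crop shows the large silver strap with holes at crop pixels (203,124) and (263,264), lying over the hex head at about (203,218). The grey tray has its long compartment on the right. Next I'll measure both.

```bash
cat > h.py <<'E'
import numpy as np,cv2
from plant import camera_info
def ray(n,uv,z):
    c=camera_info(n);T=c["cam_to_world"];uv=np.atleast_2d(uv).astype(float)
    d=np.c_[(uv[:,0]-c["cx"])/c["fx"],(uv[:,1]-c["cy"])/c["fy"],np.ones(len(uv))]@T[:3,:3].T
    o=T[:3,3]; return o+d*((z-o[2])/d[:,2])[:,None]
def tri(a,b):  # pixel in top, pixel in side
    P=[]
    for n,p in(("top",a),("side",b)):
        c=camera_info(n);K=np.array([[c["fx"],0,c["cx"]],[0,c["fy"],c["cy"]],[0,0,1]])
        P.append(K@np.linalg.inv(c["cam_to_world"])[:3])
    X=cv2.triangulatePoints(P[0],P[1],np.array(a,float).reshape(2,1),np.array(b,float).reshape(2,1));return (X[:3]/X[3]).ravel()
def mask_box(m,seed):
    n,l,st,ce=cv2.connectedComponentsWithStats(m.astype(np.uint8)); k=l[seed[1],seed[0]]
    c=max(cv2.findContours((l==k).astype(np.uint8),0,1)[0],key=cv2.contourArea); return cv2.minAreaRect(c),st[k],c
def rect(P):  # metric rect of points xy
    (c,s,a)=cv2.minAreaRect(P[:,:2].astype(np.float32)); 
    if s[0]<s[1]: s=s[::-1];a+=90
    return np.round(c,1),np.round(s,1),(a+90)%180-90
E
python3 - <<'E'
from h import *
t=cv2.imread("pics/top0.png");s=cv2.imread("pics/side0.png")
m=t.min(2)>150
_,st,c=mask_box(m,(397,235));print(st,rect(ray("top",c[:,0],107)))
cr=np.array([(168,100),(212,87),(298,285),(253,302)])/5+[350-.4,205-.4]
print("strap",rect(ray("top",cr,107)),ray("top",cr,107).round())
hol=np.array([(203,124),(263,264)])/5+[349.6,204.6];print("holes",ray("top",hol,107).round(1))
tr=(np.array([(452,100),(632,52),(695,290),(515,345)])-[400,0])/5+[231.6,184.6]
P=ray("top",tr,9);print("tray",rect(P),P.round())
hs=np.array([(57,122),(267,45)])/5+[349.6,204.6];H=ray("top",hs,95);d=H[1]-H[0];print("heatsink far",H.round(),np.linalg.norm(d),np.degrees(np.arctan2(d[1],d[0])))
print("head",ray("top",np.array([203,218])/5+[349.6,204.6],75).round())
# side silver
m=s.min(2)>165
_,st,c=mask_box(m,(382,172));print("side strap",st,rect(ray("side",c[:,0],107)))
for n,uv in(("spool",(340,148)),("flux",(492,252)),("driver",(170,265)),("driver",(155,220)),("small",(337,252)),("black",(391,186))):print(n,ray("top",uv,0).round()[0][:2])
E
```

```text
[385 223  24  42 366] (array([ 489.7, -185.9]), array([109.2,  25.3]), 23.04132843017578)
strap (array([ 490.5, -185.8]), array([114.9,  25.7]), 22.868534088134766) [[ 538. -152.  107.]
 [ 546. -175.  107.]
 [ 443. -220.  107.]
 [ 433. -196.  107.]]
holes [[ 526.1 -170.3  107. ]
 [ 452.9 -201.6  107. ]]
tray (array([543. , 172.9]), array([149.4, 109.7]), 17.73148536682129) [[597. 248.   9.]
 [630. 143.   9.]
 [490. 100.   9.]
 [455. 202.   9.]]
heatsink far [[ 526.  -94.   95.]
 [ 572. -208.   95.]] 123.0114055874844 -68.24520469942676
head [[ 478. -177.   75.]]
side strap [365 170  36   4 118] (array([ 491.9, -185.2]), array([107.6,  18.7]), 21.2927188873291)
spool [784. -39.]
flux [ 481. -491.]
driver [416. 446.]
driver [545. 503.]
small [467. -36.]
black [ 670. -195.]
```

```bash
cat >> h.py <<'E'
from scipy.spatial.transform import Rotation as Ro
def to(x,y,z,yawdeg):
    from plant import manip
    s=manip.get_state();R=Ro.from_euler("xyz",s["ee_rot"]);T=Ro.from_euler("xyz",[180,0,yawdeg],degrees=True)
    print("t%.2f"%s["clock"],"pos",s["ee_pos"].round(1),"rpy",np.degrees(s["ee_rot"]).round(2),"F",s["force"].round(1),"gap %.1f"%s["finger_gap"])
    print("delta mm",R.inv().apply(np.array([x,y,z])-s["ee_pos"]).round(1),"rotdeg",(R.inv()*T).as_rotvec(degrees=True).round(2))
E
python3 -c "
from h import *
to(490,-186,180,23)"
```

```text
t0.10 pos [ 119.2 -485.3  230.9] rpy [-179.94    0.     13.8 ] F [-0.4 -0.7 -0.7] gap 85.2
delta mm [ 431.5 -202.2   51.1] rotdeg [-0.06 -0.   -9.2 ]
```

drive_tool([
  [0.043,-0.02,0.005,0,0,-1,0],
  [0.086,-0.04,0.01,0,0,-2,0],
  [0.129,-0.06,0.015,0,0,-3,0],
  [0.172,-0.08,0.02,0,0,-4,0],
  [0.215,-0.1,0.025,0,0,-5,0],
])

```text
clock: 0.6
ee_pos: [305.1, -335.3, 205.6]
ee_rot: [-3.14, -0.0, 0.328]
force: [0.9, -1.5, 0.5]
finger_gap: 85.3
```

```bash
python3 -c "
from h import *
to(490,-186,180,23)"
```

```text
t0.60 pos [ 305.1 -335.3  205.6] rpy [-179.93   -0.     18.82] F [ 0.9 -1.5  0.5] gap 85.3
delta mm [223.2 -81.7  25.7] rotdeg [-0.07 -0.   -4.18]
```

drive_tool([
  [0.046,-0.017,0.005,0,0,-1,0],
  [0.092,-0.034,0.01,0,0,-2,0],
  [0.138,-0.051,0.015,0,0,-3,0],
  [0.182,-0.067,0.02,0,0,-4,0],
  [0.223,-0.082,0.026,0,0,-4.2,0],
])

```text
clock: 1.1
ee_pos: [491.1, -183.9, 179.4]
ee_rot: [-3.14, -0.0, 0.403]
force: [-0.1, -1.0, -0.1]
finger_gap: 85.2
```

Run:
```python
from h import *
from plant import capture
t=cv2.cvtColor(capture("top"),cv2.COLOR_RGB2BGR);s=cv2.cvtColor(capture("side"),cv2.COLOR_RGB2BGR)
to(490,-186,97,23)
a=cv2.resize(t[190:300,340:440],(400,440),interpolation=cv2.INTER_CUBIC);b=cv2.resize(s[100:220,340:440],(400,480),interpolation=cv2.INTER_CUBIC)
c=np.zeros((480,800,3),np.uint8);c[:440,:400]=a;c[:,400:]=b;cv2.imwrite("pics/c2.png",c)
```

```text
t1.20 pos [ 492.3 -182.4  178.3] rpy [-1.7984e+02  2.0000e-02  2.3280e+01] F [-1.7 -0.6  0.6] gap 85.5
delta mm [-3.5  2.6 81.3] rotdeg [-0.16  0.02  0.28]
```

View pics/c2.png

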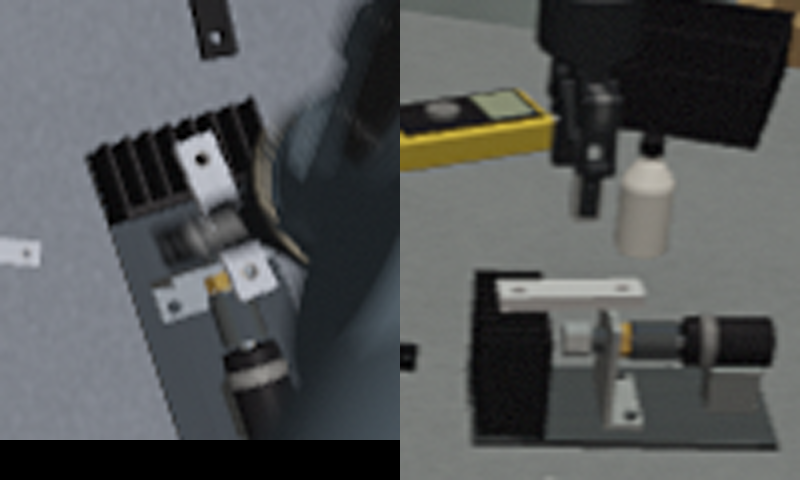

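Side crop: the strap spans (497–645, 290). The heatsink edge is at 548 and the bracket at 606, so the gap lies under the strap's middle. The finger is above it and the hex head is at (575,340). I'll descend with the jaws open, then close.

drive_tool([
  [-0.003,0.0025,0.025,0,0,0.2,0],
  [-0.0035,0.0025,0.055,0,0,0.2,0],
  [-0.0035,0.0025,0.075,0,0,0.2,0],
  [-0.0035,0.0025,0.0813,0,0,0.2,0],
  [-0.0035,0.0025,0.0813,0,0,0.2,0.3],
], grip_force=30)

```text
clock: 1.7
ee_pos: [489.3, -185.9, 96.6]
ee_rot: [-3.138, 0.001, 0.403]
force: [0.3, -0.2, 0.4]
finger_gap: 73.4
```

Run:
```python
from h import *
to(490,-186,97,23)
from plant import camera_info
print("head tri",tri((390.2,248.2),(383.7,185)).round(1), "side ray z65", ray("side",(383.7,185),65).round(1))
```

```text
t1.70 pos [ 489.3 -185.9   96.6] rpy [-1.7979e+02  8.0000e-02  2.3060e+01] F [ 0.3 -0.2  0.4] gap 73.4
delta mm [ 0.6  0.3 -0.4] rotdeg [-0.21  0.08  0.06]
head tri [ 481.  -178.4   64.8] side ray z65 [[ 482.3 -178.    65. ]]
```

drive_tool([
  [0,0,0,0,0,0,0.8],
  [0,0,0,0,0,0,1],
  [0,0,0,0,0,0,1],
  [0,0,0,0,0,0,1],
  [0,0,0,0,0,0,1],
], grip_force=30)

```text
clock: 2.2
ee_pos: [489.8, -186.1, 97.6]
ee_rot: [-3.139, 0.0, 0.402]
force: [-1.8, 0.5, 6.2]
finger_gap: 25.1
```

drive_tool([
  [0,0,0,0,0,0,1],
  [0,0,0,0,0,0,1],
])

```text
clock: 2.4
ee_pos: [490.0, -186.2, 97.9]
ee_rot: [-3.139, -0.0, 0.403]
force: [-0.4, -0.4, -1.0]
finger_gap: 25.1
```

drive_tool([
  [0,0,-0.01,0,0,0,1],
  [0,0,-0.03,0,0,0,1],
  [0,0,-0.055,0,0,0,1],
  [0,0,-0.08,0,0,0,1],
  [0,0,-0.09,0,0,0,1],
])

```text
clock: 2.9
ee_pos: [490.9, -186.7, 190.7]
ee_rot: [-3.142, -0.002, 0.403]
force: [-0.6, -0.1, -1.2]
finger_gap: 25.0
```

Run:
```python
from h import *
from plant import capture
t=cv2.cvtColor(capture("top"),cv2.COLOR_RGB2BGR);s=cv2.cvtColor(capture("side"),cv2.COLOR_RGB2BGR)
cv2.imwrite("pics/t3.png",t);cv2.imwrite("pics/s3.png",s)
to(551,146,150,17.5)
a=cv2.resize(t[190:300,340:440],(400,440),interpolation=cv2.INTER_CUBIC);b=cv2.resize(s[100:220,340:440],(400,480),interpolation=cv2.INTER_CUBIC)
c=np.zeros((480,800,3),np.uint8);c[:440,:400]=a;c[:,400:]=b;cv2.imwrite("pics/c3.png",c)
```

```text
t3.00 pos [ 490.8 -186.7  189.2] rpy [-1.7997e+02 -1.0000e-01  2.3060e+01] F [-0.5  0.3 -1.4] gap 25.1
delta mm [ 185.6 -282.5   39.7] rotdeg [-0.04 -0.1   5.56]
```

View pics/c3.png

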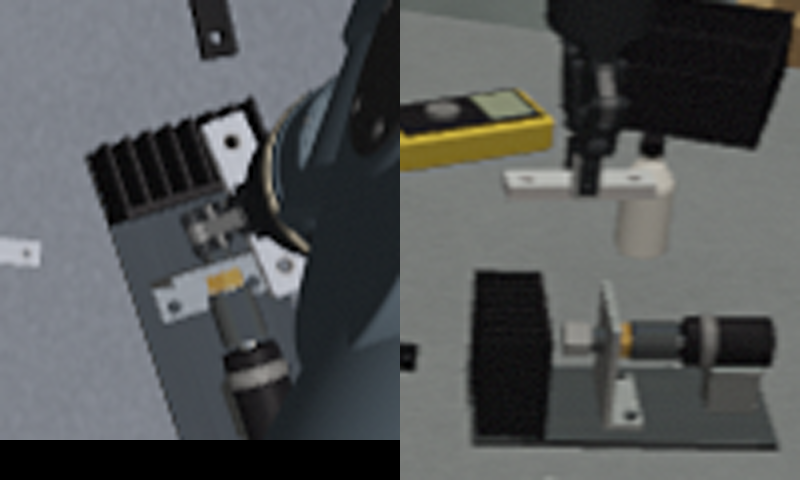

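Strap is held level at side crop (585,180), and the head is free at (577,340). Carrying it to the tray.

drive_tool([
  [0.012,-0.018,0,0,0,0.5,1],
  [0.034,-0.052,0.004,0,0,1,1],
  [0.058,-0.088,0.008,0,0,1.5,1],
  [0.082,-0.124,0.012,0,0,2.2,1],
  [0.106,-0.161,0.016,0,0,3,1],
], grip_force=40)

```text
clock: 3.5
ee_pos: [524.7, 4.6, 172.0]
ee_rot: [-3.14, -0.0, 0.349]
force: [1.4, 0.6, -1.0]
finger_gap: 24.5
```

```bash
python3 -c "
from h import *
to(551,146,130,17.5)"
```

```text
t3.50 pos [524.7   4.6 172. ] rpy [-1.7993e+02 -2.0000e-02  2.0010e+01] F [ 1.4  0.6 -1. ] gap 24.5
delta mm [  73.  -123.9   42.2] rotdeg [-0.07 -0.01  2.51]
```

drive_tool([
  [0.024,-0.041,0.01,0,0,0.8,1],
  [0.045,-0.078,0.02,0,0,1.6,1],
  [0.062,-0.106,0.03,0,0,2.5,1],
  [0.071,-0.12,0.04,0,0,2.5,1],
  [0.073,-0.124,0.042,0,0,2.5,1],
])

```text
clock: 4.0
ee_pos: [549.9, 147.2, 127.8]
ee_rot: [-3.14, 0.003, 0.308]
force: [-0.5, -0.7, -1.8]
finger_gap: 24.4
```

Run:
```python
from h import *
from plant import capture
t=cv2.cvtColor(capture("top"),cv2.COLOR_RGB2BGR);s=cv2.cvtColor(capture("side"),cv2.COLOR_RGB2BGR)
cv2.imwrite("pics/t4.png",t);cv2.imwrite("pics/s4.png",s)
to(551,146,30,17.5)
m=cv2.cvtColor(s,cv2.COLOR_BGR2HSV)
a=cv2.resize(t[170:280,220:320],(400,440),interpolation=cv2.INTER_CUBIC);b=cv2.resize(s[190:290,290:370],(400,500),interpolation=cv2.INTER_CUBIC)
c=np.zeros((500,800,3),np.uint8);c[:440,:400]=a;c[:,400:]=b;cv2.imwrite("pics/c4.png",c)
```

```text
t4.10 pos [550.3 145.8 129.2] rpy [-1.7994e+02  9.0000e-02  1.7550e+01] F [ 0.3  0.9 -0.6] gap 24.4
delta mm [ 0.9  0.1 99.2] rotdeg [-0.06  0.09  0.05]
```

View pics/c4.png

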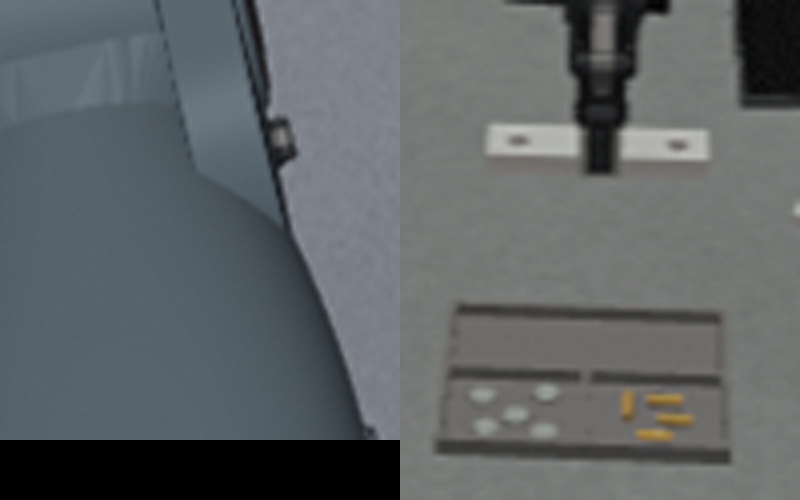

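Side crop: the strap is level (488–710, 143). The slot has its far wall at (458–720, 310) and its divider at (450–720, 376). I'll check the slot centre in the side view and the strap centre relative to it.

Run:
```python
from h import *
f=lambda q:(np.array(q)-[400,0])/5+[289.6,189.6]
P=ray("side",f([(458,304),(721,311),(721,374),(449,369)]),11)
print("slot outer",P.round(1),P.mean(0).round(1),rect(P))
s=cv2.imread("pics/s4.png");t=f([(488,123),(710,130),(709,160),(487,154)])
P=ray("side",t,139);print("strap",P.round(1),P.mean(0).round(1),rect(P))
print("tip z chk",tri)
```

```text
slot outer [[627.9 147.9  11. ]
 [493.3 103.9  11. ]
 [478.7 154.   11. ]
 [612.6 199.6  11. ]] [553.2 151.4  11. ] (array([553. , 151.8]), array([143.2,  53.9]), 18.1190128326416)
strap [[607.8 155.8 139. ]
 [501.  121.8 139. ]
 [494.  147.1 139. ]
 [598.6 181.3 139. ]] [550.4 151.5 139. ] (array([550.3, 151.7]), array([112.1,  27.1]), 17.645034790039062)
tip z chk <function tri at 0x7fab307eb560>
```

drive_tool([
  [0.002,-0.001,0.03,0,0,0,1],
  [0.002,-0.001,0.07,0,0,0,1],
  [0.002,-0.001,0.1,0,0,0,1],
  [0.002,-0.001,0.112,0,0,0,1],
  [0.002,-0.001,0.115,0,0,0,1],
])

```text
clock: 4.6
ee_pos: [551.2, 146.2, 13.7]
ee_rot: [-3.141, 0.003, 0.305]
force: [0.6, 0.4, -0.3]
finger_gap: 24.8
```

Run:
```python
from h import *
from plant import capture
s=cv2.cvtColor(capture("side"),cv2.COLOR_RGB2BGR)
to(552,147.5,10,17.5)
cv2.imwrite("pics/c5.png",cv2.resize(s[200:290,285:375],None,fx=6,fy=6,interpolation=cv2.INTER_CUBIC))
```

```text
t4.65 pos [551.8 146.6  14.4] rpy [-1.7995e+02  1.1000e-01  1.7500e+01] F [ 0.2 -0.1 -1.2] gap 24.4
delta mm [ 0.5 -0.8  4.4] rotdeg [-0.05  0.11 -0.  ]
```

View pics/c5.png

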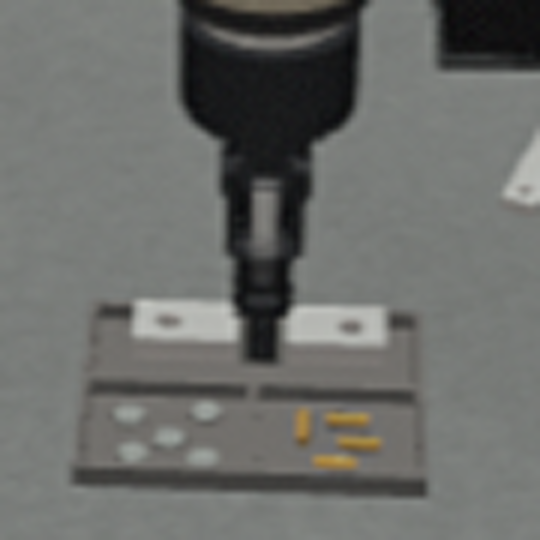

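Strap at crop (260,322) is over the slot (far wall row 310, divider row 390). I'll compute its offset.

Run:
```python
from h import *
f=lambda q:np.array(q)/6+[284.6,199.6]
for z in(22,24,26):
  P=ray("side",f([(135,298),(388,308),(386,346),(133,338)]),z);print(z,rect(P))
# inner slot: far wall inner top edge, divider top (+y) edge
P=ray("side",f([(101,304),(415,314),(415,390),(90,382)]),11);print(rect(P),P.round(1))
```

```text
22 (array([552.1, 147.7]), array([112.4,  27.8]), 16.941659927368164)
24 (array([551.4, 150. ]), array([112.1,  27.8]), 16.941654205322266)
26 (array([550.6, 152.4]), array([111.8,  27.7]), 16.9416561126709)
(array([552.8, 151.7]), array([142.1,  53.9]), 17.642908096313477) [[627.6 147.2  11. ]
 [493.3 104.5  11. ]
 [478.6 154.7  11. ]
 [612.4 199.   11. ]]
```

drive_tool([
  [0.001,0,0.002,0,0,0,1],
  [0.001,0,0.004,0,0,0,1],
  [0.001,0,0.004,0,0,0,1],
])

```text
clock: 4.95
ee_pos: [553.2, 147.0, 11.1]
ee_rot: [-3.141, 0.001, 0.305]
force: [-0.3, -0.5, -1.2]
finger_gap: 24.7
```

drive_tool([
  [0,0,0.002,0,0,0,1],
  [0,0,0.003,0,0,0,1],
  [0,0,0.003,0,0,0,1],
])

```text
clock: 5.25
ee_pos: [553.2, 147.0, 8.0]
ee_rot: [-3.141, 0.001, 0.305]
force: [-0.0, -0.3, -1.2]
finger_gap: 24.4
```

drive_tool([
  [0,0,0.001,0,0,0,1],
  [0,0,0.002,0,0,0,1],
  [0,0,0.002,0,0,0,1],
])

```text
clock: 5.55
ee_pos: [553.1, 147.0, 5.8]
ee_rot: [-3.141, 0.001, 0.305]
force: [0.9, 0.2, -0.5]
finger_gap: 24.5
```

drive_tool([
  [0,0,0,0,0,0,0.64],
  [0,0,0,0,0,0,0.64],
  [0,0,-0.003,0,0,0,0.64],
  [0,0,-0.012,0,0,0,0.6],
  [0,0,-0.03,0,0,0,0.4],
])

```text
clock: 6.05
ee_pos: [552.4, 146.8, 35.9]
ee_rot: [-3.141, 0.003, 0.305]
force: [0.2, -0.0, -0.1]
finger_gap: 47.2
```

drive_tool([
  [0,0,-0.03,0,0,0,0.2],
  [0,0,-0.07,0,0,0,0],
  [0,0,-0.11,0,0,0,0],
  [0,0,-0.14,0,0,0,0],
  [0,0,-0.15,0,0,0,0],
])

```text
clock: 6.55
ee_pos: [554.1, 147.1, 190.1]
ee_rot: [-3.141, -0.003, 0.305]
force: [0.4, 0.6, -0.2]
finger_gap: 85.3
```

Run:
```python
from h import *
from plant import capture
s=cv2.cvtColor(capture("side"),cv2.COLOR_RGB2BGR)
cv2.imwrite("pics/s6.png",s)
to(480,-186,185,21.5)
m=(s.min(2)>150);m[:235]=0;m[265:]=0;m[:,:300]=0;m[:,356:]=0
k=max(cv2.findContours(m.astype(np.uint8),0,1)[0],key=cv2.contourArea)
print(cv2.boundingRect(k));print(rect(ray("side",k[:,0],15)))
```

```text
t6.60 pos [554.1 147.1 189.8] rpy [-1.7996e+02 -1.3000e-01  1.7500e+01] F [-0.9  0.1  0.5] gap 85.5
delta mm [-170.9  295.4    4.2] rotdeg [-0.04 -0.14 -4.  ]
(306, 253, 42, 7)
(array([555.1, 149.6]), array([108.1,  24.9]), 17.413511276245117)
```

The strap now reads (555,150) at z 15, against a slot centre of (553,150). Now the head: one look, top and side, with the arm clear.

Run:
```python
from h import *
from plant import capture
t=cv2.cvtColor(capture("top"),cv2.COLOR_RGB2BGR);s=cv2.imread("pics/s6.png")
cv2.imwrite("pics/t6.png",t)
a=cv2.resize(t[208:278,355:425],(560,560),interpolation=cv2.INTER_CUBIC)[:,160:560]
b=cv2.resize(s[150:220,350:440],None,fx=4.4,fy=4.4,interpolation=cv2.INTER_CUBIC)
d=cv2.resize(s[235:290,290:370],None,fx=4,fy=4,interpolation=cv2.INTER_CUBIC)
c=np.zeros((560,800,3),np.uint8);c[:,:400]=a;c[:308,400:796]=b;c[320:540,400:720]=d;cv2.imwrite("pics/c6.png",c)
```

```text
(no output)
```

View pics/c6.png

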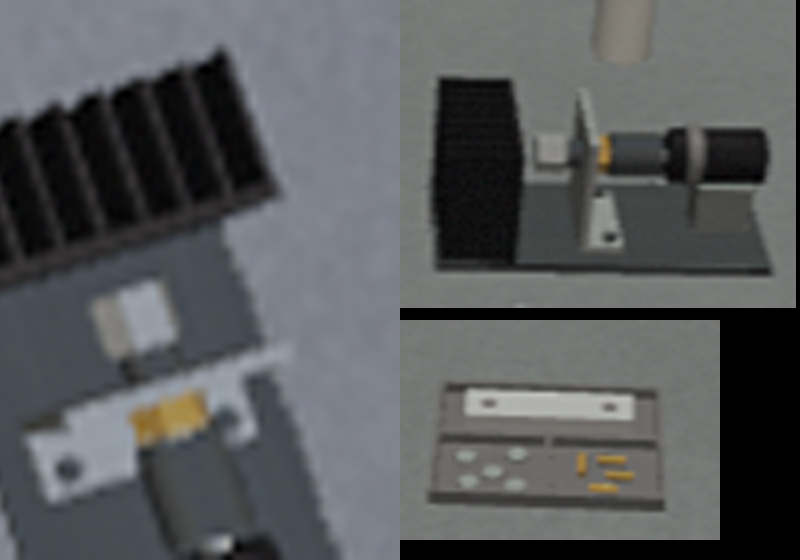

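Crop shows the strap flat in the long compartment (550,405). In the top crop the head silhouette is at (136,320); in the side crop it is at (552,150).

Run:
```python
from h import *
f=lambda q:(np.array(q)+[160,0])/8+[354.6,207.6]
hp=f((136,320));print("tri",tri(hp,(384.1,183.7)).round(1),"top z65",ray("top",hp,65).round(1),"side z65",ray("side",(384.1,183.7),65).round(1))
K=ray("top",f([(280,193),(225,47)]),95);print(K.round(1))
B=ray("top",f([(290,350)]),95)[0];print(B.round(1))
yaw=np.radians(21.7);ex=np.array([np.cos(yaw),np.sin(yaw)]);ey=np.array([-ex[1],ex[0]])
for p,l in((K[0],(24,-55)),(K[1],(78,-55)),(B,(-24,-40))):print((p[:2]-l[0]*ex-l[1]*ey).round(1))
d=ray("top",f([(0,270),(280,193)]),95);d=d[0]-d[1];print("edge ang",np.degrees(np.arctan2(d[1],d[0]))-90)
t=cv2.imread("pics/t6.png")
to(482,-186,185,21.5)
```

```text
tri [ 481.5 -181.8   67.6] top z65 [[ 480.6 -182.5   65. ]] side z65 [[ 483.  -186.1   65. ]]
[[ 522.7 -225.3   95. ]
 [ 572.1 -207.2   95. ]]
[ 470.1 -227.8   95. ]
[ 480.1 -183. ]
[ 479.3 -185. ]
[ 477.6 -181.8]
edge ang 16.91348535103431
t6.65 pos [553.7 147.  187.6] rpy [-1.7995e+02 -2.0000e-02  1.7500e+01] F [-0.   0.4 -0.7] gap 85.6
delta mm [-168.5  296.     2.3] rotdeg [-0.05 -0.02 -4.  ]
```

drive_tool([
  [-0.022,0.038,0,0,0,-0.5,0],
  [-0.045,0.08,0,0,0,-1,0],
  [-0.068,0.12,0,0,0,-1.5,0],
  [-0.091,0.16,0,0,0,-2,0],
  [-0.114,0.2,0,0,0,-2.5,0],
])

```text
clock: 7.15
ee_pos: [503.6, -79.5, 186.1]
ee_rot: [-3.14, 0.001, 0.35]
force: [1.0, 0.4, -0.1]
finger_gap: 85.6
```

Run:
```python
from h import *
f=lambda q:np.array(q)/5+[349.6,204.6]
for a,b,z in(((92,205),(190,513),6),((290,220),(367,455),6)):
  d=ray("top",f([b,a]),z);d=d[1]-d[0];print("plate edge yaw",np.degrees(np.arctan2(d[1],d[0])).round(1))
to(481.5,-183.5,140,20)
```

```text
plate edge yaw 18.1
plate edge yaw 17.7
t7.15 pos [503.6 -79.5 186.1] rpy [-1.799e+02  8.000e-02  2.003e+01] F [ 1.   0.4 -0.1] gap 85.6
delta mm [-56.3  90.2  46. ] rotdeg [-0.1   0.08  0.03]
```

drive_tool([
  [-0.02,0.03,0.012,0,0,0.5,0],
  [-0.038,0.06,0.024,0,0,1,0],
  [-0.052,0.084,0.036,0,0,1.5,0],
  [-0.055,0.088,0.044,0,0,1.5,0],
  [-0.055,0.088,0.046,0,0,1.5,0],
])

```text
clock: 7.65
ee_pos: [480.7, -181.1, 138.1]
ee_rot: [-3.138, 0.004, 0.322]
force: [0.3, -1.1, 0.4]
finger_gap: 85.1
```

Run:
```python
from h import *
from plant import capture
t=cv2.cvtColor(capture("top"),cv2.COLOR_RGB2BGR);s=cv2.cvtColor(capture("side"),cv2.COLOR_RGB2BGR)
to(482,-181.7,46,18.5)
a=cv2.resize(t[190:300,340:440],(400,440),interpolation=cv2.INTER_CUBIC);b=cv2.resize(s[100:220,340:440],(400,480),interpolation=cv2.INTER_CUBIC)
c=np.zeros((480,800,3),np.uint8);c[:440,:400]=a;c[:,400:]=b;cv2.imwrite("pics/c7.png",c)
```

```text
t7.75 pos [ 481.6 -180.1  139.3] rpy [-1.7983e+02  1.4000e-01  1.8560e+01] F [0.7 0.7 0.6] gap 85.2
delta mm [ 0.1  1.9 93.3] rotdeg [-0.17  0.14  0.06]
```

View pics/c7.png

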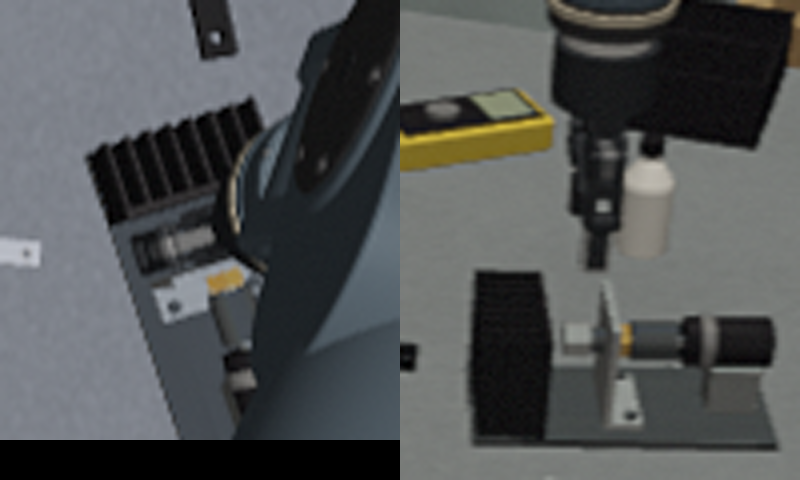

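Run:
```python
from h import *
yaw=np.radians(18.3);ex=np.array([np.cos(yaw),np.sin(yaw),0]);ey=np.array([-ex[1],ex[0],0])
def pj(n,X):
    c=camera_info(n);p=np.linalg.inv(c["cam_to_world"])@np.r_[X,1];return np.array([c["fx"]*p[0]/p[2]+c["cx"],c["fy"]*p[1]/p[2]+c["cy"]])
H=np.array([481.3,-182,0]);S=np.array([400,0])
for x,y,z in((0,0,65),(-10,0,65),(10,0,65),(-22,40,95),(-22,-40,95),(24,55,95),(78,55,95),(24,55,20)):
    X=H+x*ex+y*ey+[0,0,z];print((x,y,z),"top",((pj("top",X)-[340,190])*4).round(),"side",((pj("side",X)-[340,100])*4+S).round())
T=np.array([481.6,-180.1,0])
for x in(-11,11):
    X=T+x*ex+50*ey+[0,0,152];print("fing",x,((pj("top",X)-[340,190])*4).round(),((pj("side",X)-[340,100])*4+S).round())
```

```text
(0, 0, 65) top [206. 229.] side [577. 338.]
(-10, 0, 65) top [210. 243.] side [590. 338.]
(10, 0, 65) top [201. 215.] side [564. 337.]
(-22, 40, 95) top [169. 276.] side [615. 332.]
(-22, -40, 95) top [282. 241.] side [604. 279.]
(24, 55, 95) top [126. 216.] side [555. 340.]
(78, 55, 95) top [101. 139.] side [482. 338.]
(24, 55, 20) top [110. 223.] side [547. 425.]
fing -11 [162. 260.] [608. 272.]
fing 11 [151. 226.] [578. 271.]
```

The projected fixture points match the picture (head 577,338; bracket end 604,279; finger 578–608). Descending.

drive_tool([
  [0,0.002,0.02,0,0,0,0],
  [0,0.002,0.04,0,0,0,0],
  [0,0.002,0.055,0,0,0,0],
  [0,0.002,0.065,0,0,0,0],
  [0,0.002,0.07,0,0,0,0],
])

```text
clock: 8.25
ee_pos: [482.1, -181.0, 68.9]
ee_rot: [-3.138, 0.003, 0.325]
force: [-0.5, -0.3, 0.3]
finger_gap: 85.5
```

drive_tool([
  [0,0,0.01,0,0,0,0],
  [0,0,0.018,0,0,0,0],
  [0,0,0.023,0,0,0,0],
  [0,0,0.023,0,0,0,0.4],
  [0,0,0.023,0,0,0,0.5],
])

```text
clock: 8.75
ee_pos: [482.2, -181.1, 46.0]
ee_rot: [-3.138, 0.003, 0.325]
force: [-0.1, -0.0, -0.2]
finger_gap: 58.8
```

drive_tool([
  [0,0,0,0,0,0,0.58],
  [0,0,0,0,0,0,0.62],
  [0,0,0,0,0,0,0.66],
], grip_force=25)

```text
clock: 9.05
ee_pos: [482.6, -181.8, 46.4]
ee_rot: [-3.14, 0.002, 0.325]
force: [1.5, -4.7, -1.8]
finger_gap: 29.1
```

drive_tool([
  [0,0,0,0,0,0,0.7],
  [0,0,0,0,0,0,1],
  [0,0,0,0,0,0,1],
])

```text
clock: 9.35
ee_pos: [483.3, -183.5, 47.0]
ee_rot: [3.139, 0.002, 0.324]
force: [1.5, -12.7, -1.5]
finger_gap: 24.4
```

Gripped (24.4 mm, on the flats). The 12.7 N sideways push means the head lies about 2 mm further towards -y, so I'll relieve that and firm up the grip.

drive_tool([
  [0,0.0005,0,0,0,0,1],
  [0,0.001,0,0,0,0,1],
  [0,0.001,0,0,0,0,1],
  [0,0.001,0,0,0,0,1],
], grip_force=45)

```text
clock: 9.75
ee_pos: [483.3, -183.7, 46.9]
ee_rot: [3.141, 0.002, 0.324]
force: [-1.5, 5.0, 2.8]
finger_gap: 23.6
```

drive_tool([
  [0,0,0,0,0,0,1],
  [0,0,0,0,0,0,1],
  [0,0,0,0,0,0,1],
  [0,0,0,0,0,0,1],
  [0,0,0,0,0,0,1],
])

```text
clock: 10.25
ee_pos: [483.3, -183.7, 47.0]
ee_rot: [3.141, 0.002, 0.324]
force: [-0.8, 3.1, 1.0]
finger_gap: 24.3
```

Run:
```python
from h import *
from plant import capture,manip
t=cv2.cvtColor(capture("top"),cv2.COLOR_RGB2BGR);s=cv2.cvtColor(capture("side"),cv2.COLOR_RGB2BGR)
to(482,-181.7,46,18.5);print(manip.get_state()["wrist_torque"])
a=cv2.resize(s[235:290,290:370],(400,275),interpolation=cv2.INTER_CUBIC);b=cv2.resize(s[100:220,340:440],(400,480),interpolation=cv2.INTER_CUBIC)
c=np.zeros((480,800,3),np.uint8);c[:275,:400]=a;c[:,400:]=b;cv2.imwrite("pics/c8.png",c)
m=(s.min(2)>150);m[:235]=0;m[265:]=0;m[:,:300]=0;m[:,356:]=0
k=max(cv2.findContours(m.astype(np.uint8),0,1)[0],key=cv2.contourArea);print(rect(ray("side",k[:,0],15)))
t0=cv2.imread("pics/top0.png")
for n,(x,y,w,h) in dict(spool=(325,122,30,35),driver=(145,210,40,80),flux=(475,235,40,30)).items():print(n,cv2.absdiff(t0,t)[y:y+h,x:x+w].mean().round(2))
```

```text
t10.35 pos [ 483.3 -183.7   47. ] rpy [1.7996e+02 1.2000e-01 1.8580e+01] F [-1.1  1.5  1.9] gap 23.6
delta mm [-0.6 -2.3  1. ] rotdeg [0.04 0.12 0.08]
[0.36097622 0.22726191 0.06982201]
(array([555.1, 149.6]), array([108.1,  24.9]), 17.413511276245117)
spool 6.64
driver 6.25
flux 29.92
```

View pics/c8.png

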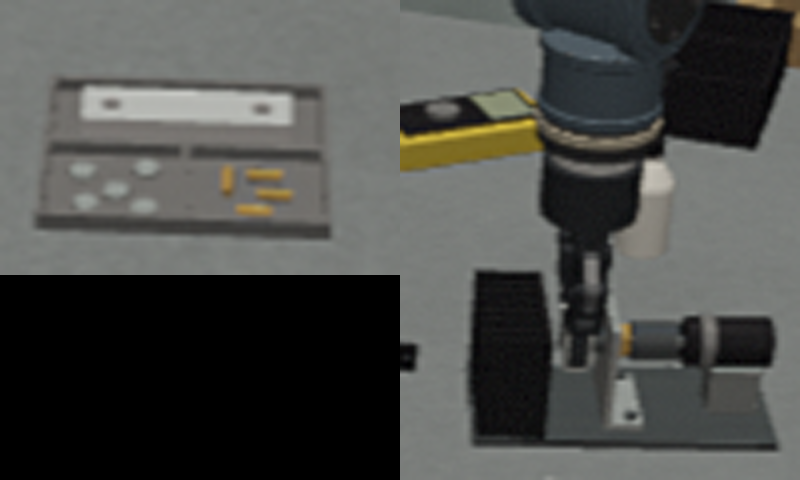

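The fingers close on the head in the gap (side crop 580,340). The strap is flat in the compartment and unchanged. The bottle's foot in the side view has not moved; its top-view patch differs only because the arm now covers it. Handing in.

```bash
python3 -c "
from plant import workorder,manip
print(workorder.sign_off()); s=manip.get_state(); print(s['clock'],s['finger_gap'],s['force'])"
```

```text
the job is handed in; nothing more can be done
None
the job is handed in; nothing more can be done
```

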